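# Change over the bottles on a platform shaker

## Robot

A 7-joint arm with a two-finger parallel gripper is mounted at the origin on the work surface. World frame = base frame: x ahead of the robot, y to its left, z up, the work surface at z = 0. Lengths are in m, angles in rad, forces in N, time in s.
With the tool pointing down it reaches from about 0.425 to 0.8 m from the base axis. Payload 8.3 kg.
Tool frame: the origin (TCP) lies at the very end of the fingers, on their centre line; the grasp point (between the pads) lies 19 mm behind it; z points along the fingers, y is the line along which they close (so a half turn about z gives the same grasp; the last joint's range is limited). The gripper opens to 85 mm and grips with 20 to 120 N. Pads are 22 mm wide; open, the fingers measure 114 mm over their backs; the gripper's body (76 mm by 85 mm) begins 54 mm behind the grasp point. The pads swing forward as they close: fully open they stand 13 mm farther back than shut.
Start: joints at [1.112, 0.383, 0.016, 1.37, -0.006, 1.388, -0.046], TCP at [0.241, -0.577, 0.231] pointing down, gripper open.
Joint ranges: [-2.95, 2.95], [-0.25, 2.06], [-1.52, 1.56], [0.18, 2.33], [-1.44, 4.58], [0.02, 2.06], [-3.01, 3.01]. Speed limits (rad/s): [2.39, 2.39, 3.01, 3.01, 3.14, 3.14, 3.14].

## Interface

Orientations are given as a unit quaternion [w, x, y, z].
In Python, from plant import sensors, viewer, order gives the robot as it stands.
- The arm moves only by the tool apply_moves, never from a script. Its argument "targets" is a list of rows, each a list of 5 numbers: the opening, from 0 (shut) to 1 (fully open), then the shift along the tool's x, y, z in m, then the turn about the tool's z in degrees. In form: [[grip, dx, dy, dz, twist], ...]. A call has 1 to 10 rows; each row shifts and turns the commanded pose from where the row before left it, along the tool's axes as they then stand; what a row does not reach is not made up. A row lasts 1/12 s, in which the tool goes at most 41.7 mm and 7.16 degrees, less where a joint would pass 70% of its speed; a pose out of reach is approached as far as the arm can. A call with a gripper value outside its range is refused whole. The fingers move at their own pace and stop on an object; the grip force is fixed at half the most. Time passes only in rows, so rows that do not move let the fingers close. It gives the time, the measured TCP pose, the force, the opening and the grip force at its end, in the units of the state.
- sensors.get_obs(): the state, without advancing time (a new reading comes with each control period).
- viewer.camera(name): name is "scene" or "top" or "wrist"; returns (picture, depth): 420x560x3 uint8, red, green, blue; 420x560 float32, m along the optical axis (not along the pixel's ray), 0 where there is no reading.
- viewer.camera_params(name): a dict with "fx", "fy", "cx", "cy" (pixels), "distortion" ([k1, k2, p1, p2, k3] as OpenCV has them; the pictures are not rectified), "R" (3x3) and "t" (3): a world point X has camera coordinates R X + t. Camera axes: x right, y down, z forward; pixel columns grow to the right and rows downward; lengths in m; the calibration is good to about 2 mm. A picture is of the moment at which its call begins: read the wrist's pose just before it. camera_params takes no time and is no camera call; for the wrist camera it gives the pose at the moment of the call.
- order.job_done(): hands the job in; it is judged then, once.
The state is a dict: "time_s": time; "joints": joint angles; "dq": joint speeds; "tau": joint torques, N m; "eef_pos": TCP position; "tool_rot": TCP orientation; "contact_force": force on the tool from outside, world axes, zero at the start; "torque": the same for the moment, N m; "grip_width": opening from 0.0 (shut) to 1.0 (fully open); "grasp_force": force on a finger pad.
Only numpy, scipy, OpenCV 4.12 (cv2) and the standard library are available. Lean on these libraries where they do the work, as an engineer would, in place of code of your own. Each camera call takes 0.05 s, during which the arm holds its last target. There are 200 camera calls.

## Task

Change over the platform shaker: undo the wing knob of its clamp bar (left-hand thread, so it loosens clockwise seen from above), draw the bar back, take the finished round jar off and stand it on the bench mat, and stand every square bottle from the mat upright on the platform, side by side between the bar and the fixed fence. Then slide the bar forward until it holds all the bottles flat against the fence, and only then screw the knob fully tight again. Leave the tip box, the beaker and the slide box where they are.

Things in the scene. Friction and masses are not known exactly. Their poses are not given: they have to be found in the camera images.
- shaker: Fixed white laboratory platform shaker, 310 mm (x) by 320 mm (y), origin at the centre of its underside on the bench, z up. Flat grey platform top 75 mm above the origin. At the far (+x) end an aluminium fence, 12 mm thick, 45 mm high above the platform, runs along y over the whole width; its flat inner face is at x = +120 mm. Stands left or right of the middle, turned a little.
- seat (a point): On the platform top at the foot of the fence's inner face, middle of its length (x = +120, y = 0, z = +75 mm in the shaker's frame); axes as the shaker's. A bottle flat against the fence has its axis 30 mm from this face, on the -x side. Up to four bottles fit side by side, all within 145 mm either way along y.
- bar (a joint): Clamp bar position along the shaker's x, in m: 0 = fully drawn back, grows toward the fence, up to 0.085. Gap between bar and fence = 0.115 - value; at 0.055 it is the 60 mm of a bottle or the jar. Starts at about 0.054, holding the jar. With the knob loose it slides with about 2 N of friction and stays where left; the tight knob locks it.
- bar_face (a point): Middle of the clamp bar's flat face that looks to the fence, 22 mm above the platform; axes as the shaker's. Aluminium bar 300 mm long (y), 14 mm thick, top 41 mm above the platform. A carriage 50 mm wide, 24 mm high, reaches 120 mm back (-x) from this face and carries the knob. Slide it by holding the knob or pushing the bar.
- knob (a joint): Turn of the wing knob in rad: 0 = fully tight (stop), grows CLOCKWISE seen from above, which loosens it (left-hand thread), up to 6.0 (stop). Counter-clockwise tightens. The clamp bites below about 2.1 and is free above that. Starts tight, at 0.02 to 0.3. Turns in place (does not rise) with about 0.16 N m of friction, a little more when tight, and stays where left.
- knob_grip (a point): Centre of the knob's wing, on the knob's vertical axis, 78 mm behind (-x of) the bar's face and 70 mm above the platform. The wing is an upright black plate 70 mm long (this point's x axis), 14 mm thick (y, the way to pinch it) and 30 mm high (15 mm above and below this point), on a thin stem over a 36 mm steel collar.
- mat: Fixed black rubber bench mat, 310 mm (its x) by 260 mm (y), 3 mm thick, origin at the centre of its underside: the bottles start on its far (+x) and middle part, the strip nearest the robot (-x) is free for the jar.
- bottle_a: Closed sample bottle, loose, about 0.25 kg: square amber body 60 by 60 mm, 62 mm high, a neck, then a round white screw cap 40 mm in diameter, 76 to 100 mm above the base (grip it there). Origin at the centre of the base, z up, x and y square to the body's sides. May be absent.
- bottle_b: Another bottle, same as bottle_a. May be absent.
- bottle_c: Another bottle, same as bottle_a. May be absent.
- bottle_d: Another bottle, same as bottle_a. May be absent.
- tip_box: Bystander: loose blue pipette tip box with clear lid, 87 by 122 mm, 57 mm high, at the far side of the bench; origin at the centre of its underside.
- beaker: Bystander: loose empty glass beaker, 80 mm in diameter, 100 mm high, near the left edge of the work; origin at the centre of its underside.
- slide_box: Bystander: loose brown slide box, 90 by 120 mm, 35 mm high, near the right edge of the work; origin at the centre of its underside.
- jar: Finished round jar, loose, about 0.25 kg, at first clamped between bar and fence: clear and white body 60 mm in diameter, 56 mm high, a neck, then a round black cap 52 mm in diameter, 68 to 94 mm above the base (grip it there). Origin at the centre of the base, z up.
Not all that is in view belongs to the job. Leave any green or purple look-alike of the bottle_d alone.

How it is judged:
By the outcome, as a careful person would: the job done as asked, in the order asked, and still so for the second after the job is handed in, with the robot touching nothing.
Of bottle_a, bottle_b, bottle_c, bottle_d only 2 to 4 are there at a start; the rules pass over those that are not, and their reading is None.
At some moment in a run one of bottle_a, bottle_b, bottle_c, bottle_d may be knocked a few centimetres aside while the robot is not near it.
It also fails if it takes over 210 s, if anything falls off the work surface, if the arm or the gripper's body presses on something with over 40 N, if the wrist force passes 120 N, or if a joint passes its speed limit or range.

## Working session

There is one attempt and no reset: what is moved stays moved. The work goes in short steps, Python scripts to look and compute and a tool call to move; the robot and the scene stay as the last step left them, time stands still between calls to the robot, and variables do not carry over. Pictures are saved under pics/ and viewed, at most 14 in all, crops included, and the job is handed in when it is done.

Besides the shell and the picture viewer there is one more tool, called after "Call:" as a command line: name --pt "numbers of a row" for each row, then --argument value for the rest. apply_moves: Moves the arm, as the interface text tells. Its arguments: {"type":"object","properties":{"targets":{"type":"array","items":{"type":"array","items":{"type":"number"}}}},"required":["targets"]}

```bash
mkdir -p pics; ls
cat > h.py <<'E'
import numpy as np, cv2
from plant import sensors, viewer, order
def cam(n):
    P=viewer.camera_params(n); im,d=viewer.camera(n); return im,d,P
def save(n,im): cv2.imwrite('pics/'+n+'.png',cv2.cvtColor(im,cv2.COLOR_RGB2BGR))
def K(P): return np.array([[P['fx'],0,P['cx']],[0,P['fy'],P['cy']],[0,0,1]])
def ray(P,uv):
    uv=np.atleast_2d(np.array(uv,float))
    n=cv2.undistortPoints(uv[:,None],K(P),np.array(P['distortion']))[:,0]
    R=np.array(P['R']);t=np.array(P['t'])
    return -R.T@t, np.c_[n,np.ones(len(n))]@R
def onz(P,uv,z):
    c,d=ray(P,uv); return c+d*((z-c[2])/d[:,2])[:,None]
def cloud(d,P):
    h,w=d.shape; v,u=np.mgrid[:h,:w]; c,r=ray(P,np.c_[u.ravel(),v.ravel()])
    X=(c+r*d.ravel()[:,None]).reshape(h,w,3); X[d==0]=np.nan; return X
def state():
    o=sensors.get_obs(); return o
E
python3 - <<'E'
from h import *
o=state(); print({k:np.round(v,3).tolist() for k,v in o.items()})
for n in ['top','scene']:
    im,d,P=cam(n); save(n+'0',im); np.savez(n+'0.npz',im=im,d=d,**{k:np.array(v) for k,v in P.items()})
    print(n,np.round(-np.array(P['R']).T@P['t'],3),np.round(P['R'],2).tolist(),P['fx'])
E
```

```text
pics
{'time_s': 0.0, 'joints': [1.112, 0.384, 0.016, 1.371, -0.006, 1.388, -0.046], 'dq': [-0.001, 0.001, -0.0, 0.0, 0.0, -0.001, 0.0], 'tau': [-0.001, -62.762, 0.844, -37.182, 0.017, 0.014, -0.0], 'eef_pos': [0.241, -0.576, 0.23], 'tool_rot': [-0.001, 0.98, 0.197, -0.0], 'contact_force': [0.107, -0.539, 0.08], 'torque': [0.035, 0.011, -0.052], 'grasp_force': 0.0, 'grip_width': 1.003}
top [0.425 0.007 1.616] [[-0.01, -1.0, 0.02], [-0.99, 0.01, -0.11], [0.11, -0.02, -0.99]] 487.11198411541505
scene [ 1.747 -0.525  1.133] [[0.4, 0.92, 0.0], [0.58, -0.25, -0.78], [-0.71, 0.31, -0.63]] 491.2283578439545
```

```bash
sleep 0
```

```text
(no output)
```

View pics/top0.png

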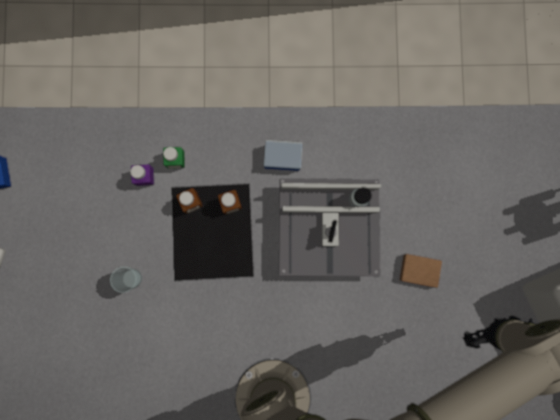

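View pics/scene0.png

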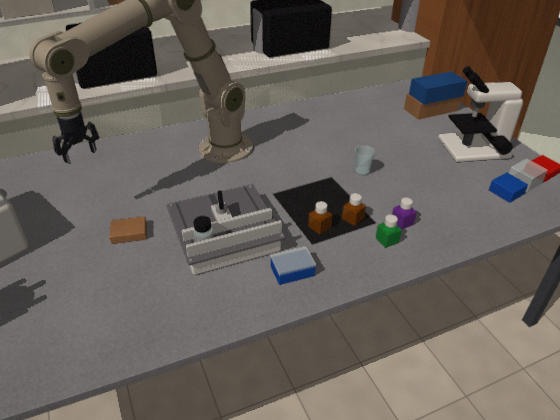

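Top view: two amber bottles with white caps at (189,200) and (230,202) on the mat. The green (174,156) and purple (142,175) ones are look-alikes off the mat, so I leave them. The jar's black cap is at (362,196), the knob wing at (332,230), and the shaker spans (281..380, 180..277).

```bash
cat > a.py <<'E'
from h import *
im,d,P=cam('top'); X=cloud(d,P); Z=X[...,2]
hsv=cv2.cvtColor(im,cv2.COLOR_RGB2HSV)
sub=np.zeros(Z.shape,bool); sub[165:290,265:395]=1
def rect(m,name):
    p=X[m][:,:2]*1000; r=cv2.minAreaRect(p.astype(np.float32)); print(name,m.sum(),np.round(r[0],1),np.round(r[1],1),round(r[2],1),'z',np.round(np.nanmedian(Z[m]),4))
plat=sub&(abs(Z-.075)<.006); rect(plat,'platform')
# bar/fence bands
hi=sub&(Z>.105)&(Z<.13)
n,l,s,c=cv2.connectedComponentsWithStats(hi.astype(np.uint8))
for i in range(1,n):
    if s[i,4]>20:
        m=l==i; rect(m,('hi',c[i].round(1)))
        q=X[m][:,:2]; w=np.linalg.svd(q-q.mean(0))[2][0]; print('  dir deg',np.degrees(np.arctan2(w[1],w[0])))
rect(sub&(Z>.136)&(np.indices(Z.shape)[0]>213),'knob')
rect(sub&(Z>.15)&(np.indices(Z.shape)[0]<213),'jarcap')
# bottles
for nm,(u,v) in dict(A=(189,200),B=(230,202)).items():
    s2=np.zeros_like(sub); s2[v-22:v+22,u-20:u+20]=1
    m=s2&(Z>.085)&(Z<.115); rect(m,nm+'cap')
    m=s2&(Z>.055)&(Z<.072); rect(m,nm+'shoulder')
m=np.zeros_like(sub); m[180:285,165:260]=1; m&=(hsv[...,2]<30)&(Z<.02); rect(m,'mat')
E
python3 a.py
python3 - <<'E'
import cv2
im=cv2.imread('pics/top0.png')[140:290,120:400]
cv2.imwrite('pics/crop0.png',cv2.resize(im,None,fx=2.8,fy=2.8,interpolation=cv2.INTER_CUBIC))
E
```

```text
platform 7050 [ 537.1 -186.3] [319.5 312.4] 89.2 z 0.0759
('hi', array([328.6, 185.1])) 428 [ 658.6 -186.2] [305.5  22.4] 88.3 z 0.1204
  dir deg -91.26089484138471
('hi', array([332. , 207.7])) 505 [ 612.9 -187.3] [296.5  61.3] 88.9 z 0.1182
  dir deg 89.7676543793192
('hi', array([326.9, 230.5])) 35 [ 520.8 -173. ] [12.  30.8] 77.0 z 0.1204
  dir deg 170.1170941594639
knob 123 [ 518.8 -184.7] [14.9 69. ] 76.8 z 0.1592
jarcap 247 [ 624.5 -276.5] [50.8 49.3] 47.2 z 0.1695
Acap 138 [630.5 262.5] [37.7 37.3] 44.9 z 0.1032
Ashoulder 172 [631.1 263.8] [60.2 59.7] 23.6 z 0.0663
Bcap 136 [624.5 132.5] [38.1 37.1] 3.1 z 0.1034
Bshoulder 170 [624.5 133.2] [60.6 59.7] 17.4 z 0.0658
mat 5822 [530.7 194.5] [298.1 251.1] 2.2 z 0.0039
```

View pics/crop0.png

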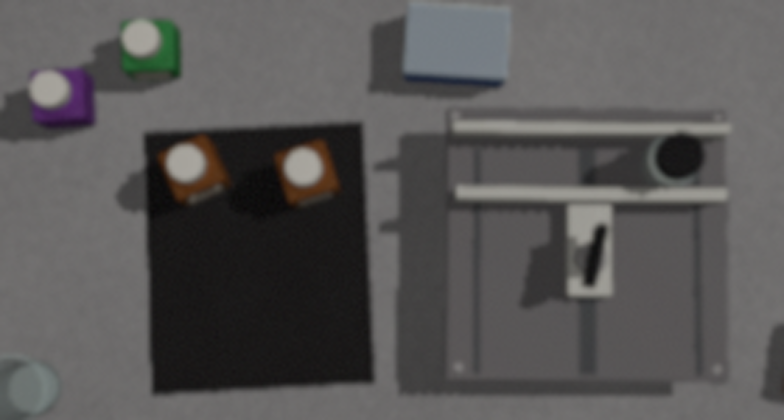

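Confirmed: exactly two amber bottles, and the measured sizes match the ones given. Shaker yaw is about -1°, and the wing angle of -13° puts the knob at about 0.21 rad. Now I move over the knob.

```bash
cat > to.py <<'E'
import sys; from h import *
# to.py x y z alpha : shifts in the tool's present axes (mm) and twist
o=state(); w,a,b,c=o['tool_rot']; p=np.array(o['eef_pos']); al=np.degrees(2*np.arctan2(b,a))
print('t',round(o['time_s'],2),'pos',np.round(p*1000,1),'al',round((al+180)%360-180,2),'F',np.round(o['contact_force'],1),'grip',round(o['grip_width'],3),round(o['grasp_force'],1),'q',np.round(o['joints'],2))
for s in sys.argv[1:]:
    x,y,z,t=map(float,s.split(',')); d=np.array([x,y])-p[:2]*1000; r=np.radians(al)
    print(s,'-> dx %.1f dy %.1f dz %.1f twist %.1f'%(d@[np.cos(r),np.sin(r)],d@[np.sin(r),-np.cos(r)],p[2]*1000-z,-((t-al+180)%360-180)))
E
python3 to.py 518,-185,230,167
```

```text
t 0.15 pos [ 240.8 -576.3  230.5] al 22.68 F [-0.6  0.6 -0.1] grip 1.003 0.0 q [ 1.11  0.38  0.02  1.37 -0.01  1.39 -0.05]
518,-185,230,167 -> dx 406.6 dy -254.2 dz 0.5 twist -144.3
```

Call:
apply_moves --pt "1 0.029 -0.018 0 0" --pt "1 0.029 -0.018 0 0" --pt "1 0.029 -0.018 0 0" --pt "1 0.029 -0.018 0 0" --pt "1 0.029 -0.018 0 0" --pt "1 0.029 -0.018 0 0" --pt "1 0.029 -0.018 0 0" --pt "1 0.029 -0.018 0 0" --pt "1 0.029 -0.018 0 0" --pt "1 0.029 -0.018 0 0"

```text
time_s: 0.98
eef_pos: [0.4397, -0.2972, 0.2312]
tool_rot: [-0.0, 0.98, 0.197, -0.0]
contact_force: [-1.0, -0.5, -0.0]
grip_width: 0.998
grasp_force: 0.0
```

Call:
apply_moves --pt "1 0.029 -0.018 0 0" --pt "1 0.029 -0.018 0 0" --pt "1 0.029 -0.018 0 0" --pt "1 0.029 -0.018 0 0" --pt "1 0 0 0 -7" --pt "1 0 0 0 -7" --pt "1 0 0 0 -7" --pt "1 0 0 0 -7" --pt "1 0 0 0 -7" --pt "1 0 0 0 -7"

```text
time_s: 1.82
eef_pos: [0.5182, -0.1875, 0.231]
tool_rot: [-0.0, 0.843, 0.538, -0.0]
contact_force: [-0.1, -0.4, -0.4]
grip_width: 0.998
grasp_force: 0.0
```

Call:
apply_moves --pt "1 0 0 0 -7" --pt "1 0 0 0 -7" --pt "1 0 0 0 -7" --pt "1 0 0 0 -7" --pt "1 0 0 0 -7" --pt "1 0 0 0 -7" --pt "1 0 0 0 -7" --pt "1 0 0 0 -7" --pt "1 0 0 0 -7" --pt "1 0 0 0 -7"

```text
time_s: 2.65
eef_pos: [0.5182, -0.1876, 0.231]
tool_rot: [-0.0, 0.383, 0.924, 0.0]
contact_force: [-0.4, 0.4, -0.3]
grip_width: 0.997
grasp_force: 0.0
```

Call:
apply_moves --pt "1 0 0 0 -7" --pt "1 0 0 0 -7" --pt "1 0 0 0 -7" --pt "1 0 0 0 -7" --pt "1 0 0 0 -4" --pt "1 0 0 0 0" --pt "1 0 0 0 0"

```text
time_s: 3.23
eef_pos: [0.5183, -0.1877, 0.2311]
tool_rot: [-0.0, 0.117, 0.993, 0.0]
contact_force: [-0.2, 1.0, -0.4]
grip_width: 1.004
grasp_force: 0.0
```

```bash
python3 to.py 518.5,-185.5,130,167
python3 - <<'E'
from h import *
im,d,P=cam('wrist'); save('w1',im); X=cloud(d,P); Z=X[...,2]
m=(Z>.135)&(Z<.17)&(abs(X[...,0]-.518)<.05)&(abs(X[...,1]+.186)<.05)
r=cv2.minAreaRect((X[m][:,:2]*1000).astype(np.float32)); print(m.sum(),r,np.nanpercentile(Z[m],[5,50,95]))
E
```

```text
t 3.23 pos [ 518.3 -187.7  231.1] al 166.52 F [-0.2  1.  -0.4] grip 1.004 0.0 q [ 0.77  0.28 -0.59  1.56  0.16  1.36  1.5 ]
518.5,-185.5,130,167 -> dx 0.3 dy 2.2 dz 101.1 twist -0.5
1506 ((517.2838134765625, -184.9167938232422), (13.95273494720459, 69.53933715820312), 76.33143615722656) [0.15487069 0.15963785 0.16097337]
```

View pics/w1.png

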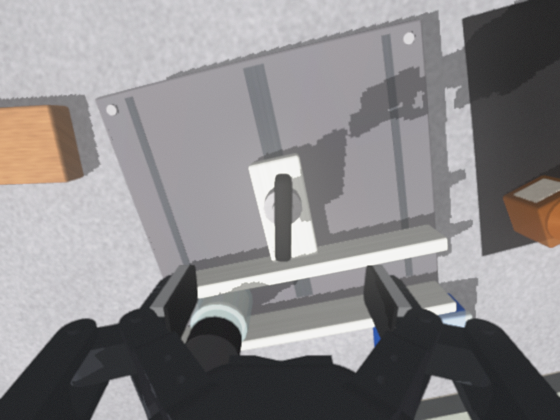

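Wrist view: the wing is at (283,217), centred between the fingers (195..370), with the jar clear at (215,330). I descend and grip it.

Call:
apply_moves --pt "1 0.001 0.0026 0.03 -0.2" --pt "1 0 0 0.03 0" --pt "1 0 0 0.025 0" --pt "1 0 0 0.016 0" --pt "1 0 0 0 0" --pt "0 0 0 0 0" --pt "0 0 0 0 0" --pt "0 0 0 0 0" --pt "0 0 0 0 0" --pt "0 0 0 0 0"

```text
time_s: 4.12
eef_pos: [0.5186, -0.185, 0.1314]
tool_rot: [0.001, 0.114, 0.993, -0.0]
contact_force: [0.5, -0.3, 0.2]
grip_width: 0.3
grasp_force: 0.0
```

Call:
apply_moves --pt "0 0 0 0 0" --pt "0 0 0 0 0" --pt "0 0 0 0 0" --pt "0 0 0 0 0"

```text
time_s: 4.45
eef_pos: [0.5187, -0.1856, 0.1317]
tool_rot: [0.001, 0.115, 0.993, -0.001]
contact_force: [-0.8, -2.1, 6.4]
grip_width: 0.155
grasp_force: 109.6
```

Call:
apply_moves --pt "0 0 0 0 3" --pt "0 0 0 0 5" --pt "0 0 0 0 6" --pt "0 0 0 0 6" --pt "0 0 0 0 6" --pt "0 0 0 0 6" --pt "0 0 0 0 6" --pt "0 0 0 0 6" --pt "0 0 0 0 6" --pt "0 0 0 0 6"

```text
time_s: 5.28
eef_pos: [0.5189, -0.1856, 0.1317]
tool_rot: [0.001, 0.57, 0.822, 0.0]
contact_force: [0.0, -0.8, 4.6]
grip_width: 0.151
grasp_force: 109.7
```

Call:
apply_moves --pt "0 0 0 0 6" --pt "0 0 0 0 6" --pt "0 0 0 0 6" --pt "0 0 0 0 6" --pt "0 0 0 0 6" --pt "0 0 0 0 6" --pt "0 0 0 0 6" --pt "0 0 0 0 6" --pt "0 0 0 0 6" --pt "0 0 0 0 6"

```text
time_s: 6.12
eef_pos: [0.5189, -0.1857, 0.1317]
tool_rot: [0.001, 0.904, 0.427, 0.001]
contact_force: [-0.0, -2.3, 3.8]
grip_width: 0.155
grasp_force: 109.6
```

Call:
apply_moves --pt "0 0 0 0 6" --pt "0 0 0 0 6" --pt "0 0 0 0 6" --pt "0 0 0 0 6" --pt "0 0 0 0 6" --pt "0 0 0 0 4" --pt "0 0 0 0 0" --pt "0 0 0 0 0"

```text
time_s: 6.78
eef_pos: [0.5189, -0.1858, 0.1317]
tool_rot: [0.001, 0.989, 0.147, 0.001]
contact_force: [-0.2, -1.3, 5.7]
grip_width: 0.152
grasp_force: 109.9
```

```bash
python3 to.py 473.5,-185,130,17
```

```text
t 6.78 pos [ 518.9 -185.8  131.7] al 16.92 F [-0.2 -1.3  5.7] grip 0.152 109.9 q [ 0.43  0.3  -0.17  1.71  0.06  1.13 -1.04]
473.5,-185,130,17 -> dx -43.2 dy -13.9 dz 1.7 twist -0.1
```

Call:
apply_moves --pt "0 -0.004 -0.0013 0 0" --pt "0 -0.008 -0.0026 0 0" --pt "0 -0.008 -0.0026 0 0" --pt "0 -0.008 -0.0026 0 0" --pt "0 -0.008 -0.0026 0 0" --pt "0 -0.007 -0.0022 0 0" --pt "0 0 0 0 0" --pt "0 0 0 0 0"

```text
time_s: 7.45
eef_pos: [0.4727, -0.1849, 0.1316]
tool_rot: [0.001, 0.989, 0.147, 0.001]
contact_force: [-2.2, -2.9, 8.9]
grip_width: 0.154
grasp_force: 110.4
```

```bash
python3 to.py; python3 a.py
```

```text
t 7.45 pos [ 472.7 -184.9  131.6] al 16.91 F [-2.2 -2.9  8.9] grip 0.154 110.4 q [ 0.46  0.21 -0.17  1.82  0.04  1.11 -1.  ]
platform 5107 [ 537.  -186.2] [319.1 312. ] 89.2 z 0.0758
('hi', array([327.8, 185.1])) 437 [ 660.4 -186.8] [306.6  19.5] 87.9 z 0.1201
  dir deg -91.16655895386107
('hi', array([354.1, 200.4])) 48 [ 616.3 -261. ] [55.1 22.2] 30.1 z 0.124
  dir deg -150.0276009822648
('hi', array([306.7, 223. ])) 246 [ 545.2 -112.6] [154.3  13.4] 89.3 z 0.1178
  dir deg -90.59330301593387
('hi', array([368.6, 222.7])) 57 [ 543.4 -295. ] [75.1  9.8] 85.9 z 0.1181
  dir deg -96.14364998898982
knob 3396 [ 438. -170.] [106.5 171.9] 74.0 z 0.5537
jarcap 242 [ 625.1 -275.7] [49.5 49.9] 51.1 z 0.17
Acap 135 [630.6 262.8] [37.1 37.4] 43.2 z 0.1032
Ashoulder 179 [630.3 263.3] [60.5 59.9] 24.4 z 0.0658
Bcap 131 [624.3 132.2] [37.3 38.5] 87.7 z 0.1029
Bshoulder 182 [625.  133.3] [61.2 59.6] 17.1 z 0.0664
mat 5860 [529.5 193.4] [302.4 252.1] 2.8 z 0.0039
```

Bar is drawn back about 46 mm, the jar still stands, and the bottles haven't moved. I release the knob, rise and go to the jar.

Call:
apply_moves --pt "1 0 0 0 0" --pt "1 0 0 0 0" --pt "1 0 0 0 0" --pt "1 0 0 0 0" --pt "1 0 0 -0.02 0" --pt "1 0 0 -0.03 0" --pt "1 0 0 -0.035 0" --pt "1 0 0 -0.03 0" --pt "1 0 0 0 -7" --pt "1 0 0 0 -7"

```text
time_s: 8.33
eef_pos: [0.4739, -0.1841, 0.2474]
tool_rot: [0.001, 0.963, 0.269, 0.002]
contact_force: [-0.0, 0.1, 0.7]
grip_width: 0.999
grasp_force: 0.0
```

Call:
apply_moves --pt "1 0 0 0 -7" --pt "1 0 0 0 -7" --pt "1 0 0 0 -7" --pt "1 0 0 0 -7" --pt "1 0 0 0 -7" --pt "1 0 0 0 0" --pt "1 0 0 0 0"

```text
time_s: 8.92
eef_pos: [0.4727, -0.1839, 0.245]
tool_rot: [-0.0, 0.84, 0.542, -0.0]
contact_force: [0.7, -0.0, 0.2]
grip_width: 0.998
grasp_force: 0.0
```

```bash
python3 to.py 625,-276,240,66
```

```text
t 8.92 pos [ 472.7 -183.9  245. ] al 65.68 F [ 0.7 -0.   0.2] grip 0.998 0.0 q [ 0.51  0.13 -0.23  1.66  0.03  1.36 -0.14]
625,-276,240,66 -> dx -21.2 dy 176.8 dz 5.0 twist -0.3
```

Call:
apply_moves --pt "1 -0.003 0.025 0 0" --pt "1 -0.003 0.025 0 0" --pt "1 -0.003 0.025 0 0" --pt "1 -0.003 0.026 0 0" --pt "1 -0.003 0.026 0 0" --pt "1 -0.003 0.025 0 0" --pt "1 -0.003 0.025 0 0" --pt "1 0 0 0 0" --pt "1 0 0 0 0"

```text
time_s: 9.67
eef_pos: [0.6261, -0.2757, 0.2433]
tool_rot: [-0.001, 0.84, 0.542, -0.001]
contact_force: [-0.2, 0.1, 0.2]
grip_width: 0.999
grasp_force: 0.0
```

```bash
python3 to.py 625,-276,137,66
cat > w.py <<'E'
import sys; from h import *
# w.py x y zlo zhi [r]: find blob from wrist depth near x,y (mm)
x,y,z0,z1,r=map(float,sys.argv[1:6])
im,d,P=cam('wrist'); X=cloud(d,P)*1000; Z=X[...,2]
m=(Z>z0)&(Z<z1)&(np.hypot(X[...,0]-x,X[...,1]-y)<r)
q=X[m][:,:2].astype(np.float32); print(m.sum(),cv2.minAreaRect(q),'circ',cv2.minEnclosingCircle(q),np.percentile(Z[m],[5,50,95]))
E
python3 w.py 625 -276 155 180 45
```

```text
t 9.67 pos [ 626.1 -275.7  243.3] al 65.66 F [-0.2  0.1  0.2] grip 0.999 0.0 q [ 0.48  0.53 -0.19  1.14  0.09  1.48 -0.11]
625,-276,137,66 -> dx -0.7 dy -0.9 dz 106.3 twist -0.3
3216 ((624.4613037109375, -276.968994140625), (51.2758674621582, 50.86470031738281), 67.66046142578125) circ ((624.7765502929688, -277.25225830078125), 26.033533096313477) [165.50421479 169.11673234 170.21000756]
```

Call:
apply_moves --pt "1 -0.0018 -0.0008 0.02 0" --pt "1 0 0 0.03 0" --pt "1 0 0 0.03 0" --pt "1 0 0 0.02 0" --pt "1 0 0 0.006 0" --pt "1 0 0 0 0" --pt "0 0 0 0 0" --pt "0 0 0 0 0" --pt "0 0 0 0 0" --pt "0 0 0 0 0"

```text
time_s: 10.55
eef_pos: [0.6255, -0.2772, 0.1421]
tool_rot: [0.002, 0.839, 0.544, 0.001]
contact_force: [-1.0, 1.2, 6.2]
grip_width: 0.591
grasp_force: 62.7
```

Call:
apply_moves --pt "0 0 0 0 0" --pt "0 0 0 0 0" --pt "0 0 0 0 0"

```text
time_s: 10.8
eef_pos: [0.6255, -0.2772, 0.1421]
tool_rot: [0.002, 0.839, 0.544, 0.001]
contact_force: [-0.2, -0.3, 5.5]
grip_width: 0.586
grasp_force: 62.7
```

Call:
apply_moves --pt "0 0 0 -0.01 0" --pt "0 0 0 -0.02 0" --pt "0 0 0 -0.03 0" --pt "0 0 0 -0.03 0" --pt "0 0 0 -0.015 0" --pt "0 0 0 0 0"

```text
time_s: 11.3
eef_pos: [0.6262, -0.2774, 0.2504]
tool_rot: [0.003, 0.839, 0.544, 0.003]
contact_force: [0.4, -0.3, -2.2]
grip_width: 0.591
grasp_force: 63.4
```

```bash
python3 to.py 440,190,245,107
```

```text
t 11.3 pos [ 626.2 -277.4  250.4] al 65.87 F [ 0.4 -0.3 -2.2] grip 0.591 63.4 q [ 0.49  0.52 -0.19  1.14  0.09  1.48 -0.11]
440,190,245,107 -> dx 350.4 dy -360.9 dz 5.4 twist -41.1
```

Call:
apply_moves --pt "0 0.01 -0.01 0 0" --pt "0 0.018 -0.0185 0 0" --pt "0 0.02 -0.0205 0 0" --pt "0 0.02 -0.0205 0 0" --pt "0 0.02 -0.0205 0 0" --pt "0 0.02 -0.0205 0 0" --pt "0 0.02 -0.0205 0 0" --pt "0 0.02 -0.0205 0 0" --pt "0 0.02 -0.0205 0 0" --pt "0 0.02 -0.0205 0 0"

```text
time_s: 12.13
eef_pos: [0.524, -0.0254, 0.2431]
tool_rot: [-0.0, 0.839, 0.544, -0.001]
contact_force: [1.7, 0.5, -3.2]
grip_width: 0.588
grasp_force: 63.6
```

Call:
apply_moves --pt "0 0.02 -0.0205 0 0" --pt "0 0.02 -0.0205 0 0" --pt "0 0.02 -0.0205 0 0" --pt "0 0.02 -0.0205 0 0" --pt "0 0.02 -0.0205 0 0" --pt "0 0.02 -0.0205 0 0" --pt "0 0.02 -0.0205 0 0" --pt "0 0.015 -0.016 0 0" --pt "0 0.007 -0.009 0 0" --pt "0 0 0 0 0"

```text
time_s: 12.97
eef_pos: [0.436, 0.1927, 0.2437]
tool_rot: [-0.0, 0.838, 0.546, -0.0]
contact_force: [-0.2, -0.2, -3.4]
grip_width: 0.592
grasp_force: 63.6
```

```bash
python3 to.py 440,190,70,107; python3 a.py | tail -5
```

```text
t 12.97 pos [436.  192.7 243.7] al 66.16 F [-0.2 -0.2 -3.4] grip 0.592 63.6 q [ 0.01  0.09 -0.52  1.72  0.04  1.35 -0.93]
440,190,70,107 -> dx -0.8 dy 4.8 dz 173.7 twist -40.8
Acap 134 [629.7 263.2] [37.8 37. ] 4.5 z 0.1033
Ashoulder 174 [630.3 263.4] [60.4 59.8] 24.4 z 0.0661
Bcap 135 [624.5 132.9] [37.9 37.6] 26.5 z 0.1037
Bshoulder 172 [625.3 133.4] [60.7 59.6] 17.5 z 0.0665
mat 4036 [531.2 194.8] [298.7 251.2] 2.2 z 0.0039
  return np.nanmean(a, axis, out=out, keepdims=keepdims)
```

Call:
apply_moves --pt "0 0 0.004 0.03 0" --pt "0 0 0 0.036 0" --pt "0 0 0 0.036 0" --pt "0 0 0 0.03 0" --pt "0 0 0 0.02 0" --pt "0 0 0 0.01 0" --pt "0 0 0 0.006 0" --pt "0 0 0 0.002 0" --pt "0 0 0 0 0" --pt "0 0 0 0 0"

```text
time_s: 13.85
eef_pos: [0.4427, 0.1887, 0.0756]
tool_rot: [0.0, 0.839, 0.544, 0.001]
contact_force: [-0.3, 0.8, -3.1]
grip_width: 0.589
grasp_force: 63.6
```

Call:
apply_moves --pt "0 0 0 0.003 0" --pt "0 0 0 0.002 0" --pt "0 0 0 0.001 0" --pt "0 0 0 0 0" --pt "0 0 0 0 0"

```text
time_s: 14.27
eef_pos: [0.4424, 0.1889, 0.07]
tool_rot: [0.001, 0.839, 0.544, 0.001]
contact_force: [-4.3, -1.2, 10.3]
grip_width: 0.593
grasp_force: 65.3
```

Call:
apply_moves --pt "1 0 0 0 0" --pt "1 0 0 0 0" --pt "1 0 0 0 0" --pt "1 0 0 0 0" --pt "1 0 0 -0.01 0" --pt "1 0 0 -0.03 0" --pt "1 0 0 -0.036 0" --pt "1 0 0 -0.036 0" --pt "1 0 0 -0.02 0" --pt "1 0 0 0 -7"

```text
time_s: 15.1
eef_pos: [0.4439, 0.19, 0.2064]
tool_rot: [0.001, 0.805, 0.593, 0.004]
contact_force: [-0.9, 0.3, -1.0]
grip_width: 0.997
grasp_force: 0.0
```

Call:
apply_moves --pt "1 0 0 0 -7" --pt "1 0 0 0 -7" --pt "1 0 0 0 -7" --pt "1 0 0 0 -7" --pt "1 0 0 0 -6" --pt "1 0 0 0 0" --pt "1 0 0 0 0"

```text
time_s: 15.68
eef_pos: [0.4416, 0.1886, 0.2008]
tool_rot: [0.0, 0.597, 0.802, 0.0]
contact_force: [-0.7, -0.7, 0.4]
grip_width: 1.001
grasp_force: 0.0
```

```bash
python3 to.py 625,133,200,107
```

```text
t 15.68 pos [441.6 188.6 200.8] al 106.69 F [-0.7 -0.7  0.4] grip 1.001 0.0 q [ 0.06  0.13 -0.57  1.78  0.07  1.26 -0.24]
625,133,200,107 -> dx -105.9 dy 159.7 dz 0.8 twist -0.3
```

Call:
apply_moves --pt "1 -0.015 0.022 0 0" --pt "1 -0.016 0.024 0 0" --pt "1 -0.016 0.024 0 0" --pt "1 -0.016 0.024 0 0" --pt "1 -0.016 0.024 0 0" --pt "1 -0.016 0.024 0 0" --pt "1 -0.011 0.018 0 0" --pt "1 0 0 0 0" --pt "1 0 0 0 0"

```text
time_s: 16.43
eef_pos: [0.6259, 0.133, 0.1996]
tool_rot: [-0.001, 0.597, 0.802, -0.0]
contact_force: [0.1, 1.3, -0.5]
grip_width: 1.002
grasp_force: 0.0
```

```bash
python3 to.py 625,133,69,107; python3 w.py 625 133 92 115 40;  python3 w.py 625 133 50 72 50; python3 w.py 442 188 70 115 50
```

```text
t 16.43 pos [625.9 133.  199.6] al 106.62 F [ 0.1  1.3 -0.5] grip 1.002 0.0 q [ 0.07  0.48 -0.47  1.35  0.21  1.36 -0.11]
625,133,69,107 -> dx 0.3 dy -0.9 dz 130.6 twist -0.4
1620 ((623.581787109375, 134.2119598388672), (38.850074768066406, 38.998779296875), 49.894874572753906) circ ((623.5885009765625, 134.09445190429688), 19.894123077392578) [100.05620031 103.03923229 104.15887983]
1732 ((623.5287475585938, 134.44198608398438), (60.095462799072266, 59.4303092956543), 17.432416915893555) circ ((623.2561645507812, 134.44979858398438), 40.14175796508789) [60.22744833 65.37405087 71.31638065]
4170 ((442.46575927734375, 188.54226684570312), (51.707149505615234, 51.46469497680664), 29.657175064086914) circ ((442.04083251953125, 188.45806884765625), 26.528039932250977) [79.25183493 96.94874551 98.34022106]
```

Call:
apply_moves --pt "1 0.0018 -0.0018 0.025 0" --pt "1 0 0 0.035 0" --pt "1 0 0 0.035 0" --pt "1 0 0 0.025 0" --pt "1 0 0 0.01 0" --pt "1 0 0 0 0" --pt "0 0 0 0 0" --pt "0 0 0 0 0" --pt "0 0 0 0 0" --pt "0 0 0 0 0"

```text
time_s: 17.42
eef_pos: [0.6242, 0.1351, 0.0724]
tool_rot: [0.001, 0.596, 0.803, 0.001]
contact_force: [-10.9, -3.3, 32.4]
grip_width: 0.455
grasp_force: 46.2
```

Call:
apply_moves --pt "0 0 0 0 0" --pt "0 0 0 0 0" --pt "0 0 0 0 0"

```text
time_s: 17.67
eef_pos: [0.6243, 0.1351, 0.0726]
tool_rot: [0.001, 0.596, 0.803, 0.001]
contact_force: [-1.8, 0.1, 5.9]
grip_width: 0.449
grasp_force: 59.8
```

Call:
apply_moves --pt "0 0 0 -0.01 0" --pt "0 0 0 -0.02 0" --pt "0 0 0 -0.035 0" --pt "0 0 0 -0.035 0" --pt "0 0 0 -0.035 0" --pt "0 0 0 -0.03 0" --pt "0 0 0 -0.015 0" --pt "0 0 0 0 0"

```text
time_s: 18.33
eef_pos: [0.6248, 0.1356, 0.2563]
tool_rot: [0.003, 0.596, 0.803, 0.003]
contact_force: [0.7, 0.6, -2.0]
grip_width: 0.449
grasp_force: 60.9
```

```bash
python3 to.py 612,-146,250,89
```

```text
t 18.33 pos [624.8 135.6 256.3] al 106.88 F [ 0.7  0.6 -2. ] grip 0.449 60.9 q [ 0.06  0.44 -0.48  1.27  0.2   1.46 -0.1 ]
612,-146,250,89 -> dx -265.7 dy -94.0 dz 6.3 twist 17.9
```

```bash
python3 to.py 623,-146,250,89
```

```text
t 18.33 pos [624.8 135.6 256.3] al 106.88 F [ 0.7  0.6 -2. ] grip 0.449 60.9 q [ 0.06  0.44 -0.48  1.27  0.2   1.46 -0.1 ]
623,-146,250,89 -> dx -268.9 dy -83.5 dz 6.3 twist 17.9
```

Call:
apply_moves --pt "0 -0.012 -0.004 0 0" --pt "0 -0.022 -0.0068 0 0" --pt "0 -0.026 -0.008 0 0" --pt "0 -0.026 -0.008 0 0" --pt "0 -0.026 -0.008 0 0" --pt "0 -0.026 -0.008 0 0" --pt "0 -0.026 -0.008 0 0" --pt "0 -0.026 -0.008 0 0" --pt "0 -0.026 -0.008 0 0" --pt "0 -0.026 -0.008 0 0"

```text
time_s: 19.17
eef_pos: [0.6202, -0.1212, 0.2477]
tool_rot: [-0.002, 0.596, 0.803, -0.001]
contact_force: [0.9, -0.2, -2.0]
grip_width: 0.454
grasp_force: 60.9
```

Call:
apply_moves --pt "0 -0.018 -0.006 0 0" --pt "0 -0.01 -0.003 0 0" --pt "0 0 0 0 6" --pt "0 0 0 0 6" --pt "0 0 0 0 6" --pt "0 0 0 0 0" --pt "0 0 0 0 0"

```text
time_s: 19.75
eef_pos: [0.6208, -0.1476, 0.249]
tool_rot: [-0.001, 0.713, 0.702, -0.001]
contact_force: [-0.3, -0.3, -2.6]
grip_width: 0.446
grasp_force: 60.9
```

```bash
python3 to.py 623,-146,145,89; python3 a.py 2>/dev/null| tail -5
```

```text
t 19.75 pos [ 620.8 -147.6  249. ] al 89.1 F [-0.3 -0.3 -2.6] grip 0.446 60.9 q [ 0.41  0.43 -0.33  1.28  0.14  1.45  0.08]
623,-146,145,89 -> dx 1.7 dy 2.2 dz 104.0 twist 0.1
Acap 135 [629.4 262.9] [38.1 36.5] 84.2 z 0.1039
Ashoulder 174 [631.1 263.6] [61.2 60.4] 24.9 z 0.0658
Bcap 0 [0. 0.] [0. 0.] 0.0 z nan
Bshoulder 0 [0. 0.] [0. 0.] 0.0 z nan
mat 5981 [529.7 193.8] [300.8 254.4] 1.8 z 0.004
```

Call:
apply_moves --pt "0 0.0015 0.001 0.02 0" --pt "0 0 0 0.03 0" --pt "0 0 0 0.025 0" --pt "0 0 0 0.015 0" --pt "0 0 0 0.007 0" --pt "0 0 0 0.002 0" --pt "0 0 0 0 0" --pt "0 0 0 0 0"

```text
time_s: 20.47
eef_pos: [0.6232, -0.1465, 0.1527]
tool_rot: [0.001, 0.714, 0.7, 0.001]
contact_force: [0.1, 0.0, -2.4]
grip_width: 0.447
grasp_force: 60.9
```

Call:
apply_moves --pt "0 0 0 0.003 0" --pt "0 0 0 0.002 0" --pt "0 0 0 0.002 0" --pt "0 0 0 0.001 0" --pt "0 0 0 0 0" --pt "0 0 0 0 0"

```text
time_s: 20.97
eef_pos: [0.6228, -0.1466, 0.1447]
tool_rot: [0.001, 0.714, 0.7, 0.0]
contact_force: [-2.5, 0.7, 6.4]
grip_width: 0.455
grasp_force: 61.5
```

Landed at about 6 N. I release it, rise and head for bottle A.

Call:
apply_moves --pt "1 0 0 0 0" --pt "1 0 0 0 0" --pt "1 0 0 0 0" --pt "1 0 0 0 0" --pt "1 0 0 -0.01 0" --pt "1 0 0 -0.025 0" --pt "1 0 0 -0.03 0" --pt "1 0 0 -0.025 0" --pt "1 0 0 0 0" --pt "1 0 0 0 0"

```text
time_s: 21.8
eef_pos: [0.6236, -0.1465, 0.2362]
tool_rot: [0.002, 0.714, 0.7, 0.001]
contact_force: [-0.4, 0.2, -0.6]
grip_width: 1.002
grasp_force: 0.0
```

```bash
python3 to.py 630,263,220,114.5;python3 w.py 623 -146 165 185 40;  python3 w.py 623 -146 125 145 50; python3 a.py 2>/dev/null| tail -5
```

```text
t 21.8 pos [ 623.6 -146.5  236.2] al 88.88 F [-0.4  0.2 -0.6] grip 1.002 0.0 q [ 0.41  0.43 -0.33  1.31  0.14  1.42  0.07]
630,263,220,114.5 -> dx 409.6 dy -1.6 dz 16.2 twist -25.6
2121 ((621.4589233398438, -147.37115478515625), (38.998348236083984, 39.14633560180664), 78.86026000976562) circ ((621.5763549804688, -147.3942108154297), 19.913436889648438) [171.34283668 175.07744052 176.11465188]
2265 ((621.558349609375, -146.81063842773438), (59.118404388427734, 60.14111328125), 89.23912048339844) circ ((621.5028076171875, -147.0751953125), 40.30416488647461) [132.4736779  137.73541696 144.05158674]
Acap 135 [629.7 263. ] [35.8 37.5] 0.9 z 0.1038
Ashoulder 179 [630.5 263.6] [60.9 59.5] 24.2 z 0.0652
Bcap 0 [0. 0.] [0. 0.] 0.0 z nan
Bshoulder 0 [0. 0.] [0. 0.] 0.0 z nan
mat 5982 [529.2 194.4] [301.6 252.5] 1.6 z 0.0039
```

Call:
apply_moves --pt "1 0.02 0 0 0" --pt "1 0.028 0 0 0" --pt "1 0.028 0 0 0" --pt "1 0.028 0 0 0" --pt "1 0.028 0 0 0" --pt "1 0.028 0 0 0" --pt "1 0.028 0 0 0" --pt "1 0.028 0 0 0" --pt "1 0.028 0 0 0" --pt "1 0.028 0 0 0"

```text
time_s: 22.78
eef_pos: [0.627, 0.1266, 0.232]
tool_rot: [-0.001, 0.714, 0.7, -0.001]
contact_force: [-0.6, 0.9, 0.2]
grip_width: 1.0
grasp_force: 0.0
```

Call:
apply_moves --pt "1 0.028 0 0 0" --pt "1 0.028 0 0 0" --pt "1 0.028 0 0 0" --pt "1 0.028 0 0 0" --pt "1 0.024 0 0 0" --pt "1 0 0 0 -6.5" --pt "1 0 0 0 -6.5" --pt "1 0 0 0 -6.5" --pt "1 0 0 0 -6" --pt "1 0 0 0 0"

```text
time_s: 23.62
eef_pos: [0.6299, 0.2612, 0.2317]
tool_rot: [-0.001, 0.54, 0.842, -0.001]
contact_force: [0.7, 0.4, -0.1]
grip_width: 1.004
grasp_force: 0.0
```

```bash
python3 to.py 630,263,220,114.5;python3 w.py 630 263 92 115 40;  python3 w.py 630 263 50 72 50
```

```text
t 23.62 pos [629.9 261.2 231.7] al 114.68 F [ 0.7  0.4 -0.1] grip 1.004 0.0 q [-0.12  0.57 -0.53  1.16  0.27  1.48 -0.17]
630,263,220,114.5 -> dx 1.7 dy 0.8 dz 11.7 twist 0.2
1295 ((628.9534301757812, 265.007080078125), (38.85932159423828, 38.906227111816406), 78.13343811035156) circ ((629.0122680664062, 265.0097351074219), 19.84967613220215) [100.94846824 103.10967105 104.24748392]
1454 ((628.9237060546875, 265.44598388671875), (60.14692687988281, 58.84855651855469), 24.064590454101562) circ ((629.0668334960938, 265.3969421386719), 40.433738708496094) [60.10492265 65.31482994 71.08927764]
```

Call:
apply_moves --pt "1 0.004 0.0008 0.03 0" --pt "1 0 0 0.036 0" --pt "1 0 0 0.036 0" --pt "1 0 0 0.03 0" --pt "1 0 0 0.02 0" --pt "1 0 0 0.01 0" --pt "1 0 0 0 0" --pt "0 0 0 0 0" --pt "0 0 0 0 0" --pt "0 0 0 0 0"

```text
time_s: 24.55
eef_pos: [0.6306, 0.2661, 0.0737]
tool_rot: [0.001, 0.542, 0.84, 0.002]
contact_force: [0.3, -0.2, 0.3]
grip_width: 0.607
grasp_force: 0.0
```

Call:
apply_moves --pt "0 0 0 0 0" --pt "0 0 0 0 0" --pt "0 0 0 0 0" --pt "0 0 0 0 0"

```text
time_s: 24.88
eef_pos: [0.6303, 0.2659, 0.0735]
tool_rot: [0.001, 0.542, 0.84, 0.001]
contact_force: [-1.6, -1.1, 4.6]
grip_width: 0.452
grasp_force: 59.9
```

Call:
apply_moves --pt "0 0 0 -0.01 0" --pt "0 0 0 -0.02 0" --pt "0 0 0 -0.035 0" --pt "0 0 0 -0.035 0" --pt "0 0 0 -0.035 0" --pt "0 0 0 -0.03 0" --pt "0 0 0 -0.015 0" --pt "0 0 0 0 0"

```text
time_s: 25.55
eef_pos: [0.6308, 0.2666, 0.2576]
tool_rot: [0.002, 0.542, 0.84, 0.004]
contact_force: [0.6, 0.4, -1.5]
grip_width: 0.447
grasp_force: 60.8
```

```bash
python3 to.py 622,-227,250,89
```

```text
t 25.55 pos [630.8 266.6 257.6] al 114.37 F [ 0.6  0.4 -1.5] grip 0.447 60.8 q [-0.13  0.56 -0.53  1.12  0.27  1.52 -0.18]
622,-227,250,89 -> dx -446.0 dy -211.7 dz 7.6 twist 25.4
```

Call:
apply_moves --pt "0 0 0 -0.03 0" --pt "0 -0.012 -0.0057 0 0" --pt "0 -0.022 -0.0104 0 0" --pt "0 -0.0264 -0.0125 0 0" --pt "0 -0.0264 -0.0125 0 0" --pt "0 -0.0264 -0.0125 0 0" --pt "0 -0.0264 -0.0125 0 0" --pt "0 -0.0264 -0.0125 0 0" --pt "0 -0.0264 -0.0125 0 0" --pt "0 -0.0264 -0.0125 0 0"

```text
time_s: 26.38
eef_pos: [0.6246, 0.021, 0.2797]
tool_rot: [-0.001, 0.542, 0.84, -0.001]
contact_force: [0.5, -0.2, -2.0]
grip_width: 0.445
grasp_force: 61.5
```

Call:
apply_moves --pt "0 -0.0264 -0.0125 0 0" --pt "0 -0.0264 -0.0125 0 0" --pt "0 -0.0264 -0.0125 0 0" --pt "0 -0.0264 -0.0125 0 0" --pt "0 -0.0264 -0.0125 0 0" --pt "0 -0.0264 -0.0125 0 0" --pt "0 -0.0264 -0.0125 0 0" --pt "0 -0.0264 -0.0125 0 0" --pt "0 -0.016 -0.0078 0 0" --pt "0 0 0 0 0"

```text
time_s: 27.22
eef_pos: [0.6187, -0.2354, 0.2788]
tool_rot: [-0.001, 0.546, 0.838, -0.002]
contact_force: [-0.2, 0.2, -2.1]
grip_width: 0.449
grasp_force: 61.4
```

Call:
apply_moves --pt "0 0 0 0 6" --pt "0 0 0 0 7" --pt "0 0 0 0 7" --pt "0 0 0 0 5.4" --pt "0 0 0 0 0" --pt "0 0 0 0 0"

```text
time_s: 27.72
eef_pos: [0.6206, -0.228, 0.2802]
tool_rot: [-0.001, 0.712, 0.702, -0.0]
contact_force: [-0.6, -0.7, -1.9]
grip_width: 0.444
grasp_force: 61.3
```

```bash
python3 to.py 622,-227,145,89
```

```text
t 27.72 pos [ 620.6 -228.   280.2] al 89.16 F [-0.6 -0.7 -1.9] grip 0.444 61.3 q [ 0.51  0.47 -0.32  1.15  0.14  1.54  0.2 ]
622,-227,145,89 -> dx 1.0 dy 1.4 dz 135.2 twist 0.2
```

Call:
apply_moves --pt "0 0.001 0.001 0.025 0" --pt "0 0 0 0.035 0" --pt "0 0 0 0.035 0" --pt "0 0 0 0.02 0" --pt "0 0 0 0.01 0" --pt "0 0 0 0.004 0" --pt "0 0 0 0 0" --pt "0 0 0 0 0"

```text
time_s: 28.38
eef_pos: [0.623, -0.2273, 0.1541]
tool_rot: [0.001, 0.713, 0.701, 0.001]
contact_force: [0.2, 0.4, -2.3]
grip_width: 0.45
grasp_force: 61.4
```

Call:
apply_moves --pt "0 0 0 0.004 0" --pt "0 0 0 0.002 0" --pt "0 0 0 0.002 0" --pt "0 0 0 0.001 0" --pt "0 0 0 0 0" --pt "0 0 0 0 0"

```text
time_s: 28.88
eef_pos: [0.6226, -0.2273, 0.1455]
tool_rot: [0.001, 0.713, 0.701, 0.0]
contact_force: [-3.8, 0.4, 7.3]
grip_width: 0.449
grasp_force: 62.2
```

Landed. I release, rise, and measure the whole shaker from above.

Call:
apply_moves --pt "1 0 0 0 0" --pt "1 0 0 0 0" --pt "1 0 0 0 0" --pt "1 0 0 0 0" --pt "1 0 0 -0.01 0" --pt "1 0 0 -0.025 0" --pt "1 0 0 -0.035 0" --pt "1 0 0 -0.03 0" --pt "1 0 0 0 0" --pt "1 0 0 0 0"

```text
time_s: 29.72
eef_pos: [0.6234, -0.2272, 0.2468]
tool_rot: [0.002, 0.713, 0.701, 0.001]
contact_force: [0.7, 0.8, -0.7]
grip_width: 0.999
grasp_force: 0.0
```

```bash
python3 to.py 472.5,-184.5,240,17; for y in -147 -227; do python3 w.py 622 $y 165 185 35;  python3 w.py 622 $y 125 145 43; done
python3 w.py 472 -184 142 170 45
python3 - <<'E'
from h import *
im,d,P=cam('top'); c=im[140:290,120:400]; save('crop1',cv2.resize(c,None,fx=2.8,fy=2.8,interpolation=cv2.INTER_CUBIC))
E
```

```text
t 29.72 pos [ 623.4 -227.2  246.8] al 88.98 F [ 0.7  0.8 -0.7] grip 0.999 0.0 q [ 0.51  0.48 -0.32  1.21  0.15  1.46  0.19]
472.5,-184.5,240,17 -> dx 40.1 dy -151.6 dz 6.8 twist 72.0
2491 ((621.5541381835938, -147.88377380371094), (39.015018463134766, 38.7852897644043), 34.39284133911133) circ ((621.4970092773438, -147.74969482421875), 19.883634567260742) [173.85198618 175.15035248 176.29864626]
2811 ((621.5242919921875, -147.73440551757812), (59.58087158203125, 60.41716766357422), 89.06134033203125) circ ((621.4730834960938, -147.6970672607422), 40.40658950805664) [134.28874076 137.68601905 142.79366077]
2003 ((620.8439331054688, -227.87757873535156), (38.92040252685547, 39.238990783691406), 52.136932373046875) circ ((620.85546875, -228.1145782470703), 20.03179359436035) [171.69586849 175.12087988 176.18796866]
2174 ((620.7755126953125, -227.5961151123047), (59.270198822021484, 60.11939239501953), 88.82231140136719) circ ((620.8133544921875, -227.41961669921875), 40.047542572021484) [131.48671527 137.55916117 144.12312074]
1637 ((472.8712158203125, -184.2418212890625), (69.73582458496094, 14.412676811218262), 16.67905044555664) circ ((473.06878662109375, -184.73013305664062), 34.929832458496094) [149.32691279 159.65265695 161.15249523]
```

View pics/crop1.png

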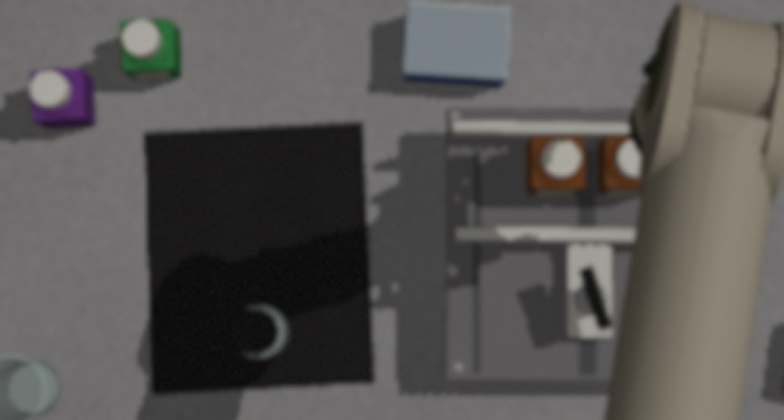

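Crop: the jar is on the mat at (262,332) and both bottles stand in line at (557,160) and (625,160), square to the fence. The wing is at (597,297). Back to the knob to slide the bar forward.

Call:
apply_moves --pt "1 0.005 -0.019 0 0" --pt "1 0.007 -0.0265 0 0" --pt "1 0.007 -0.0265 0 0" --pt "1 0.007 -0.0265 0 0" --pt "1 0.007 -0.0265 0 0" --pt "1 0.007 -0.0265 0 0" --pt "1 0 0 0 7" --pt "1 0 0 0 7" --pt "1 0 0 0 7" --pt "1 0 0 0 7"

```text
time_s: 30.85
eef_pos: [0.4708, -0.1844, 0.243]
tool_rot: [-0.0, 0.863, 0.505, -0.0]
contact_force: [-0.5, -0.0, 0.2]
grip_width: 1.0
grasp_force: 0.0
```

Call:
apply_moves --pt "1 0 0 0 7" --pt "1 0 0 0 7" --pt "1 0 0 0 7" --pt "1 0 0 0 7" --pt "1 0 0 0 7" --pt "1 0 0 0 7" --pt "1 0 0 0 2" --pt "1 0 0 0 0" --pt "1 0 0 0 0"

```text
time_s: 31.6
eef_pos: [0.4711, -0.1843, 0.2429]
tool_rot: [-0.0, 0.989, 0.149, -0.0]
contact_force: [0.5, 0.2, 0.3]
grip_width: 1.002
grasp_force: 0.0
```

```bash
python3 to.py 473,-184.6,130,16.8
```

```text
t 31.6 pos [ 471.1 -184.3  242.9] al 17.09 F [0.5 0.2 0.3] grip 1.002 0.0 q [ 0.54  0.13 -0.26  1.66  0.03  1.35 -0.99]
473,-184.6,130,16.8 -> dx 1.7 dy 0.9 dz 112.9 twist 0.3
```

Call:
apply_moves --pt "1 0.001 0.0009 0.03 0.3" --pt "1 0 0 0.035 0" --pt "1 0 0 0.03 0" --pt "1 0 0 0.015 0" --pt "1 0 0 0.003 0" --pt "1 0 0 0 0" --pt "0 0 0 0 0" --pt "0 0 0 0 0" --pt "0 0 0 0 0" --pt "0 0 0 0 0"

```text
time_s: 32.43
eef_pos: [0.4732, -0.1852, 0.1315]
tool_rot: [0.001, 0.989, 0.145, 0.001]
contact_force: [0.1, 0.7, -0.1]
grip_width: 0.454
grasp_force: 0.0
```

Call:
apply_moves --pt "0 0 0 0 0" --pt "0 0 0 0 0" --pt "0 0 0 0 0" --pt "0 0 0 0 0" --pt "0 0 0 0 0"

```text
time_s: 32.85
eef_pos: [0.4734, -0.1849, 0.1317]
tool_rot: [0.0, 0.989, 0.145, 0.001]
contact_force: [-1.5, 1.3, 7.5]
grip_width: 0.146
grasp_force: 92.3
```

```bash
python3 to.py 512,-185.6,131,16.8
```

```text
t 32.85 pos [ 473.4 -184.9  131.7] al 16.71 F [-1.5  1.3  7.5] grip 0.146 92.3 q [ 0.54  0.22 -0.26  1.82  0.06  1.11 -1.02]
512,-185.6,131,16.8 -> dx 36.8 dy 11.8 dz 0.7 twist -0.1
```

Call:
apply_moves --pt "0 0.004 0.0013 0 0" --pt "0 0.008 0.0026 0 0" --pt "0 0.008 0.0026 0 0" --pt "0 0.008 0.0026 0 0" --pt "0 0.004 0.0013 0 0" --pt "0 0.002 0.0006 0 0" --pt "0 0 0 0 0" --pt "0 0 0 0 0"

```text
time_s: 33.52
eef_pos: [0.5098, -0.1856, 0.1317]
tool_rot: [0.0, 0.989, 0.145, 0.002]
contact_force: [1.7, 1.0, 5.2]
grip_width: 0.152
grasp_force: 92.0
```

Call:
apply_moves --pt "0 0.002 0.0006 0 0" --pt "0 0.002 0.0006 0 0" --pt "0 0.002 0.0006 0 0" --pt "0 0 0 0 0"

```text
time_s: 33.85
eef_pos: [0.5152, -0.1857, 0.1317]
tool_rot: [0.0, 0.989, 0.145, 0.001]
contact_force: [-1.7, 1.7, 8.0]
grip_width: 0.151
grasp_force: 92.6
```

Call:
apply_moves --pt "0 0.001 0.0003 0 0" --pt "0 0.001 0.0003 0 0" --pt "0 0 0 0 0" --pt "0 0 0 0 0"

```text
time_s: 34.18
eef_pos: [0.517, -0.1857, 0.1317]
tool_rot: [0.0, 0.989, 0.145, 0.0]
contact_force: [-4.0, 1.7, 9.4]
grip_width: 0.155
grasp_force: 92.8
```

Call:
apply_moves --pt "0 0.001 0.0003 0 0" --pt "0 0 0 0 0" --pt "0 0 0 0 0"

```text
time_s: 34.43
eef_pos: [0.5179, -0.1857, 0.1316]
tool_rot: [0.0, 0.989, 0.145, 0.0]
contact_force: [-4.7, 1.7, 9.1]
grip_width: 0.156
grasp_force: 92.8
```

Call:
apply_moves --pt "0 0.001 0.0003 0 0" --pt "0 0 0 0 0" --pt "0 0 0 0 0"

```text
time_s: 34.68
eef_pos: [0.5189, -0.1858, 0.1317]
tool_rot: [0.0, 0.989, 0.145, 0.0]
contact_force: [-4.8, 1.5, 9.5]
grip_width: 0.152
grasp_force: 92.9
```

Call:
apply_moves --pt "0 0.001 0.0003 0 0" --pt "0 0 0 0 0" --pt "0 0 0 0 0"

```text
time_s: 34.93
eef_pos: [0.5189, -0.1858, 0.1316]
tool_rot: [0.0, 0.989, 0.145, -0.001]
contact_force: [-9.5, 1.8, 13.8]
grip_width: 0.15
grasp_force: 93.6
```

Call:
apply_moves --pt "0 0.001 0.0003 0 0" --pt "0 0 0 0 0" --pt "0 0 0 0 0"

```text
time_s: 35.18
eef_pos: [0.519, -0.1858, 0.1316]
tool_rot: [-0.0, 0.989, 0.145, -0.002]
contact_force: [-15.0, 3.0, 16.8]
grip_width: 0.152
grasp_force: 94.2
```

The bar stopped at x = 519.0 with the force rising to 15 N, so the bottles are pressed flat against the fence. Now I tighten counter-clockwise while still pressing.

Call:
apply_moves --pt "0 0 0 0 -3" --pt "0 0 0 0 -5" --pt "0 0 0 0 -6" --pt "0 0 0 0 -6" --pt "0 0 0 0 -6" --pt "0 0 0 0 -6" --pt "0 0 0 0 -6" --pt "0 0 0 0 -6" --pt "0 0 0 0 -6" --pt "0 0 0 0 -6"

```text
time_s: 36.02
eef_pos: [0.5189, -0.1857, 0.1316]
tool_rot: [-0.001, 0.804, 0.594, -0.001]
contact_force: [-14.6, 3.6, 17.5]
grip_width: 0.15
grasp_force: 94.2
```

Call:
apply_moves --pt "0 0 0 0 -6" --pt "0 0 0 0 -6" --pt "0 0 0 0 -6" --pt "0 0 0 0 -6" --pt "0 0 0 0 -6" --pt "0 0 0 0 -6" --pt "0 0 0 0 -6" --pt "0 0 0 0 -6" --pt "0 0 0 0 -6" --pt "0 0 0 0 -6"

```text
time_s: 36.85
eef_pos: [0.5189, -0.1857, 0.1316]
tool_rot: [-0.002, 0.399, 0.917, -0.001]
contact_force: [-14.9, 3.0, 18.2]
grip_width: 0.151
grasp_force: 94.4
```

```bash
python3 to.py 519,-185.8,131,179; python3 -c "
from h import *; print(state()['torque'])"
```

```text
t 36.85 pos [ 518.9 -185.7  131.6] al 132.94 F [-14.9   3.   18.2] grip 0.151 94.4 q [ 0.75  0.36 -0.58  1.69  0.21  1.16  0.87]
519,-185.8,131,179 -> dx -0.1 dy 0.0 dz 0.6 twist -46.1
[ 0.72772402  3.08936266 -0.15454553]
```

Call:
apply_moves --pt "0 0 0 0 -6" --pt "0 0 0 0 -6" --pt "0 0 0 0 -6" --pt "0 0 0 0 -6" --pt "0 0 0 0 -6" --pt "0 0 0 0 -6" --pt "0 0 0 0 -5" --pt "0 0 0 0 0"

```text
time_s: 37.52
eef_pos: [0.5189, -0.1858, 0.1316]
tool_rot: [-0.002, 0.053, 0.999, -0.0]
contact_force: [-16.2, 3.2, 20.3]
grip_width: 0.152
grasp_force: 94.7
```

```bash
python3 to.py 519,-185.8,131,179; python3 -c "
from h import *; print(state()['torque'])"
```

```text
t 37.52 pos [ 518.9 -185.8  131.6] al 173.98 F [-16.2   3.2  20.3] grip 0.152 94.7 q [ 0.85  0.38 -0.7   1.69  0.27  1.17  1.54]
519,-185.8,131,179 -> dx -0.1 dy -0.0 dz 0.6 twist -5.0
[0.74031722 3.21083859 0.1637472 ]
```

Call:
apply_moves --pt "0 0 0 0 -2" --pt "0 0 0 0 -2" --pt "0 0 0 0 -2" --pt "0 0 0 0 0" --pt "0 0 0 0 0"

```text
time_s: 37.93
eef_pos: [0.5189, -0.1858, 0.1316]
tool_rot: [-0.002, 0.003, 1.0, -0.0]
contact_force: [-15.6, 2.9, 18.7]
grip_width: 0.153
grasp_force: 94.8
```

```bash
python3 to.py;  python3 -c "
from h import *; print(state()['torque'])"
```

```text
t 37.93 pos [ 518.9 -185.8  131.6] al 179.62 F [-15.6   2.9  18.7] grip 0.153 94.8 q [ 0.86  0.39 -0.72  1.69  0.28  1.18  1.63]
[ 0.76058561  3.20374549 -0.44371375]
```

Call:
apply_moves --pt "0 0 0 0 -2" --pt "0 0 0 0 -2" --pt "0 0 0 0 0" --pt "0 0 0 0 0"

```text
time_s: 38.27
eef_pos: [0.5196, -0.186, 0.1319]
tool_rot: [-0.001, -0.031, 1.0, -0.0]
contact_force: [-14.0, 4.2, 18.2]
grip_width: 0.153
grasp_force: 114.3
```

```bash
python3 to.py;  python3 -c "
from h import *; print(state()['torque'])"
```

```text
t 38.27 pos [ 519.6 -186.   131.9] al -176.45 F [-14.    4.2  18.2] grip 0.153 114.3 q [ 0.87  0.39 -0.73  1.68  0.28  1.18  1.7 ]
[ 0.57971987  2.51875148 -1.23675726]
```

The moment rose to 1.2 N m, so the knob is at the stop. I open and retreat upward.

Call:
apply_moves --pt "1 0 0 0 0" --pt "1 0 0 0 0" --pt "1 0 0 0 0" --pt "1 0 0 0 0" --pt "1 0 0 -0.01 0" --pt "1 0 0 -0.03 0" --pt "1 0 0 -0.036 0" --pt "1 0 0 -0.036 0" --pt "1 0 0 0 0" --pt "1 0 0 0 0"

```text
time_s: 39.1
eef_pos: [0.5222, -0.1858, 0.2453]
tool_rot: [0.002, -0.032, 0.999, -0.001]
contact_force: [-0.0, 0.8, -0.9]
grip_width: 0.996
grasp_force: 0.0
```

```bash
python3 to.py 450,0,250,179; python3 w.py 519 -186 142 170 45; for y in -147 -227; do python3 w.py 625 $y 165 185 35;  python3 w.py 625 $y 125 145 43; done
python3 - <<'E'
from h import *
im,d,P=cam('wrist'); save('w2',im)
im,d,P=cam('scene'); save('s2',cv2.resize(im[100:300,120:440],None,fx=2.4,fy=2.4,interpolation=cv2.INTER_CUBIC))
E
```

```text
t 39.1 pos [ 522.2 -185.8  245.3] al -176.31 F [-0.   0.8 -0.9] grip 0.996 0.0 q [ 0.9   0.3  -0.76  1.52  0.21  1.39  1.75]
450,0,250,179 -> dx 60.1 dy 190.0 dz -4.7 twist 4.7
1343 ((517.3826293945312, -184.973388671875), (14.00304126739502, 68.99031066894531), 89.040771484375) circ ((517.3446655273438, -185.54896545410156), 34.540863037109375) [156.30885466 159.5811361  161.00336912]
1462 ((625.828369140625, -148.01148986816406), (38.61625289916992, 38.93989562988281), 32.49346923828125) circ ((626.313720703125, -148.04396057128906), 19.965803146362305) [167.36827128 174.92796818 175.97667915]
1872 ((625.5842895507812, -147.8907928466797), (60.280548095703125, 59.456180572509766), 88.93754577636719) circ ((626.34033203125, -147.9361572265625), 40.47867965698242) [127.88857269 137.45720668 144.17019164]
1541 ((624.7208251953125, -228.4987335205078), (39.25733184814453, 39.597530364990234), 29.82309341430664) circ ((625.4385375976562, -228.38868713378906), 20.53850555419922) [167.72145756 174.90682955 175.95856332]
1921 ((624.3568725585938, -227.94155883789062), (59.47439956665039, 60.73026657104492), 88.87444305419922) circ ((623.7060546875, -227.63034057617188), 40.179264068603516) [127.95296554 137.34404115 144.09028118]
```

View pics/w2.png

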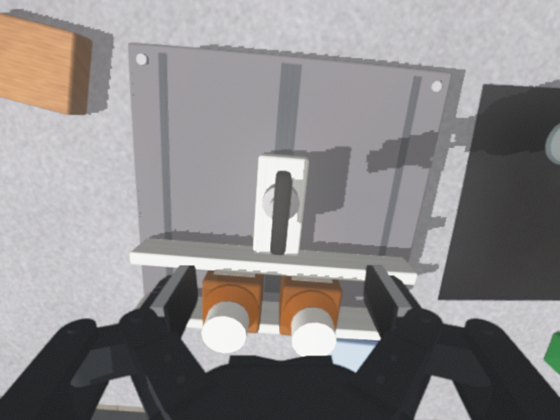

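View pics/s2.png

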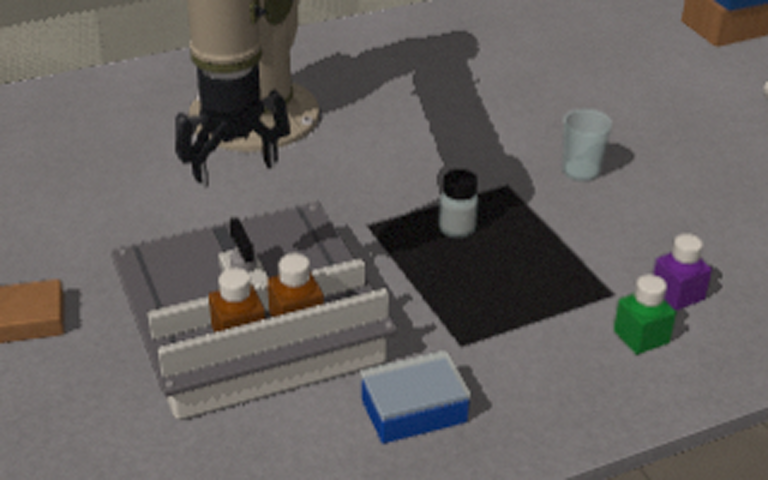

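Wrist view: the wing at (283,212) lies along the carriage at -1.0°, the same as the shaker's yaw, so the knob is at its stop. Both bottles, at (230,310) and (312,312), are held between bar and fence. The scene crop shows the jar upright on the mat at (458,205) and the bystanders where they were. I hand the job in.

```bash
python3 -c "
from h import *; print(order.job_done())"
```

```text
the job is handed in; nothing more can be done
None
```

The changeover is finished and handed in at about 39 s: the jar stands on the mat, both amber bottles are clamped flat against the fence, the knob is back at its stop, and the tip box, beaker and slide box were never touched.

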